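# Open the sprung filler cap of the hardener dosing unit

### The arm

A 6-joint arm with a two-finger parallel gripper is mounted at the origin on the work surface. World frame = base frame: x ahead of the robot, y to its left, z up, the work surface at z = 0. Lengths are in m, angles in rad, forces in N, time in s.
With the tool pointing down it reaches from about 0.425 to 0.95 m from the base axis. Payload 14.7 kg.
Tool frame: the origin (TCP) lies midway between the tips of the shut fingers; the grasp point (between the pads) lies behind it (arm.hold_point_z is the z of the grasp point in the tool frame, in m); z points along the fingers, y is the direction in which the jaws open and shut (so a half turn about z gives the same grasp; the last joint's range is limited). The gripper opens to 85 mm and grips with 20 to 120 N. Pads are 22 mm wide; open, the fingers measure 114 mm over their backs; the gripper's body (76 mm by 85 mm) begins 54 mm behind the grasp point. The pads swing forward as they close: fully open they stand 13 mm farther back than shut.
Start: joints at [1.168, 0.48, 1.596, -0, 1.065, -0.047], TCP at [0.226, 0.609, 0.231] pointing down, gripper open.
Joint ranges: [-2.75, 2.75], [-0.82, 2.05], [0.23, 2.67], [-1.56, 4.7], [0.09, 2.69], [-2.92, 2.92]. Speed limits (rad/s): [1.89, 1.89, 2.39, 3.01, 3.01, 3.01].

### API

Orientations are given as a 3x3 rotation matrix whose columns are the frame's x, y, z axes.
In Python, from rig import arm, kin, get_state, viewer, workorder gives the robot as it stands. The module is installed in compiled form; this text tells all that it offers. Calls block until the motion is done:
- arm.move_to(position, orientation): joint-space move of the TCP to a pose.
- arm.move_linear(position, attitude=None, speed=0.15, threshold=None): straight line of the TCP; attitude=None keeps the orientation; speed is the mean speed in m/s. With threshold (N) it stops when the force on the tool has changed by that much, and returns True; else False.
- arm.set_joints(angles): joint-space move.
- arm.grip(opening): finger opening in m; the grip force is fixed at half the most; returns when the fingers have stopped.
- arm.sleep(seconds).
- kin.solve_ik(position, orientation): joint angles nearest the present ones, or None.
- get_state(): the state.
- viewer.get_image(name): name is "scene" or "top"; returns a dict with "frame" (384x512x3 uint8, red, green, blue), "fx", "fy", "cx", "cy" (pixels), "k1" (the pictures are not rectified: a ray, as slopes to the right and down, at radius r is drawn at 1 + k1 r^2 times it, then the intrinsics apply), "R" (3x3) and "t" (3): a world point X has camera coordinates R X + t. Camera axes: x right, y down, z forward; pixel columns grow to the right and rows downward; lengths in m; the calibration is good to about 2 mm. A picture is of the moment at which its call begins. There is no depth.
A pose or a line that the arm cannot do raises arm.PlanningError and nothing moves.
- workorder.finish_job(): hands the job in, once; it reports no verdict.
The state is a dict: "clock": time; "qpos": joint angles; "dq": joint speeds; "tau": joint torques, N m; "eef_pos": TCP position; "orientation": TCP orientation; "contact_force": force on the tool from outside, world axes, zero at the start; "torque": the same for the moment, N m; "gripper_width": finger opening in m.
Only numpy, scipy, OpenCV 4.12 (cv2) and the standard library are available. Lean on these libraries where they do the work, as an engineer would, in place of code of your own. Each camera call takes 0.05 s, during which the arm holds its last target. There are 200 camera calls.

### The job

The hardener tank is to be refilled: push its red filler cap down against the spring, turn it counter-clockwise past the catch, lift it off and set it down gently, grip upwards, in the steel drip tray. How far down the catch lets go has to be felt; do not force the cap against its neck or stops. Leave the cup, the bottle and the wooden modelling tool where they are.

Things in the scene. Friction and masses are not known exactly. Their poses are not given: they have to be found in the camera images.
- dosing_unit: Steel tank, 156 mm diameter, on a grey housing 200 x 220 mm, fixed to the bench. Origin: centre of the underside; z up. Tank top 185 mm, neck rim 219 mm above the bench. Under the neck's lip, hidden by the cap, are three catches with a firm shoulder below. The cap's three lugs are held up behind the catches by the cap's spring.
- neck (a point): Centre of the filler neck's rim, on the cap's axis (lip 53 mm across). x: where the cap's grip bar points when locked; z up. Turn from locked, counter-clockwise seen from above, held down: lugs pass the catches and enter the lip's gaps at 0.55 rad; from 0.6 to 0.85 rad the cap lifts straight off; hard stop at 0.9 rad. Clockwise it is stopped at once.
- cap_grip (a point): Centre of the red cap's grip bar, on the cap's axis; x along the bar, z up. Bar 52 mm long, 16 wide (y), 26 high: its top is 13 mm above this point. It stands on the cap's flat top plate, 67 mm across, 13 mm below this point, on which fingertips straddling the bar can push. The skirt's lower edge, on which the loose cap stands, is 52 mm below. 0.11 to 0.18 kg.
- filler_cap: The red cap; origin: centre of the skirt's lower edge. To free it, push it down 2 to 11 mm (the catch ring is set differently each time; not measured), then turn. A firm shoulder 1.6 mm below that depth is felt as the push stiffens. Spring: 4 N at rest, 0.65 N/mm more, so 6 to 12 N at the shoulder; 16 N holds it down well. Over 30 N on neck or stops is too much. Freed, it springs up about 3 mm.
- drip_tray_in (a point): Centre of the inner floor of the square steel drip tray, 170 x 170 mm outside, 20 mm high, walls 4 mm, floor 4 mm above the bench. Fixed. z is up, x and y lie along its sides.
- cup_centre (a point): Centre of the white plastic mixing cup, 72 mm across, 85 mm high. A bystander.
- bottle_centre (a point): Centre of the yellow bottle of release agent, 52 mm across, 130 mm high. A bystander.
- tool_centre (a point): Middle of the wooden modelling tool lying on the bench, about 200 mm long along its x, 22 mm wide, 12 mm high. A bystander.
Things that resemble listed ones, but are neither listed nor needed, are in the scene too. Leave any green look-alike of the filler_cap alone.

How it is judged:
On the way, in this order (a step that is already met when the one before it is completed fails the run):
1. the cap is turned at least 0.57 rad from locked, still sitting on its neck (angle between the x axis of cap_grip and the x axis of neck, either way round above 0.57 rad and horizontal distance between cap_grip and neck below 0.005 m and z of cap_grip in the frame of neck below 0.041 m and angle between cap_grip's own z axis and vertical below 0.15 rad), for 0.1 s.
2. the cap is lifted clear of the neck (z of cap_grip in the frame of neck above 0.055 m), for 0.1 s.
At the end, for the whole second after the job is handed in: The cap stands at rest and released on the floor of the drip tray, its axis within 55 mm of the tray's centre along each side (so wholly inside the walls), grip upwards within 0.1 rad, its grip centre 48 to 56 mm above the tray floor; the cup, bottle and modelling tool are where they were (x of cap_grip in the frame of drip_tray_in between -0.055 and 0.055 m and y of cap_grip in the frame of drip_tray_in between -0.055 and 0.055 m and z of cap_grip in the frame of drip_tray_in between 0.048 and 0.056 m and angle between cap_grip's own z axis and vertical below 0.1 rad and linear speed of filler_cap below 0.02 m/s); the robot touches nothing.
It fails at once if the cap is loaded against its neck, catches or stops with more than 30 N (contact force between filler_cap and dosing_unit above 30 N).
It fails at once if the cap is dropped or rammed into the tray (reaching its last 12 mm faster than 0.45 m/s, or pressed on it with more than 80 N) (contact force between filler_cap and drip_tray above 80 N or (linear speed of filler_cap above 0.45 m/s and horizontal distance between cap_grip and drip_tray_in below 0.1 m and z of cap_grip in the frame of drip_tray_in below 0.064 m)).
It fails at once if a bystander is moved by more than 20 mm (distance of any of cup_centre, bottle_centre, tool_centre from where it was at the start of the episode above 0.02 m).
It also fails if it takes over 72 s, if anything falls off the work surface, if the arm or the gripper's body presses on something with over 40 N, if the wrist force passes 120 N, or if a joint passes its speed limit or range.

## Working session

There is one attempt and no reset: what is moved stays moved. The work goes in short steps, each a Python script; the robot and the scene stay as the last script left them, time stands still between calls to the robot, and variables do not carry over. Pictures are saved under pics/ and viewed, about 8 in all and at most 12, crops included, and the job is handed in when it is done.

```bash
mkdir -p pics; python3 - <<'E'
from rig import arm,kin,get_state,viewer
import cv2,numpy as np,pickle
d={}
for n in("scene","top"):
    v=viewer.get_image(n); d[n]=v; cv2.imwrite(f"pics/{n}0.png",v["frame"][:,:,::-1])
    print(n,v["fx"],v["cx"],v["cy"],v["k1"],(-v["R"].T@v["t"]).round(3),v["R"][2].round(2))
pickle.dump(d,open("v0.pkl","wb")); s=get_state(); print(s["clock"],s["eef_pos"],s["orientation"].round(3) if hasattr(s["orientation"],'round') else s["orientation"],arm.hold_point_z,s["contact_force"])
E
```

```text
scene 449.13197955986124 250.22898639810487 189.51812484054085 -0.17810529825655097 [ 0.988 -0.377  1.105] [-0.37  0.35 -0.86]
top 495.5340138350578 252.576795362639 188.92155157822046 0.021365771896741673 [0.466 0.014 1.339] [ 0.09 -0.02 -1.  ]
0.1 [0.22624574 0.60893742 0.23069831] [[-0.937  0.348 -0.   ]
 [ 0.348  0.937 -0.001]
 [ 0.    -0.001 -1.   ]] -0.0187 [ 0.21443007 -0.23319183  0.48916339]
```

View pics/scene0.png

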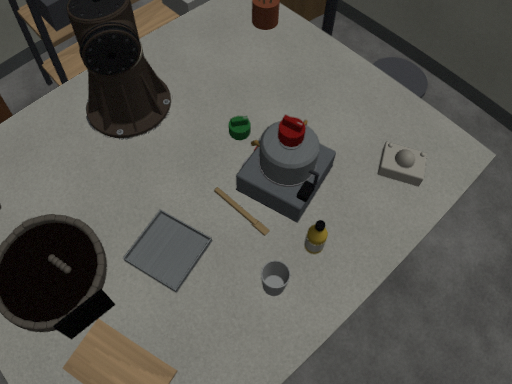

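View pics/top0.png

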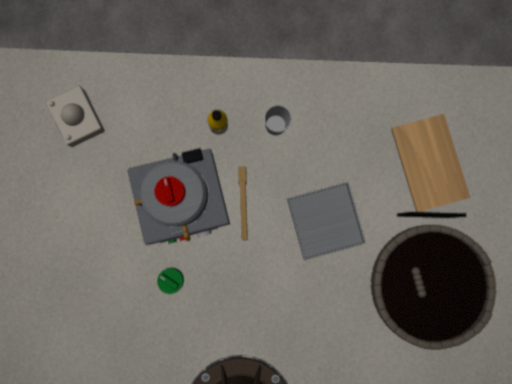

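Top view: the red cap is on the tank at (170,190), the green look-alike at (170,280), the tray at (326,220), the tool at (243,203), the bottle at (218,121) and the cup at (277,120). Scene view: the cap is at (292,128), the green look-alike at (239,127) and the tray at (168,250). A brown-red pot stands at (265,12). Things that could be taken for the cap are the green cap, the brown pot and the red specks by the housing at (183,238) in the top view. I choose the bright red cap on the tank and check it in a close crop.

```bash
python3 - <<'E'
import cv2,numpy as np,pickle
d=pickle.load(open("v0.pkl","rb"))
a=d["top"]["frame"][150:230,120:220]; b=d["scene"]["frame"][105:155,260:325]
A=cv2.resize(a,(400,320),interpolation=cv2.INTER_CUBIC); b=cv2.resize(b,(390,300),interpolation=cv2.INTER_CUBIC)
im=np.zeros((320,790,3),np.uint8); im[:,:400]=A; im[:300,400:]=b
im=np.clip(im.astype(float)*1.5,0,255).astype(np.uint8)
cv2.imwrite("pics/crop1.png",im[:,:,::-1])
E
```

```text
(no output)
```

View pics/crop1.png

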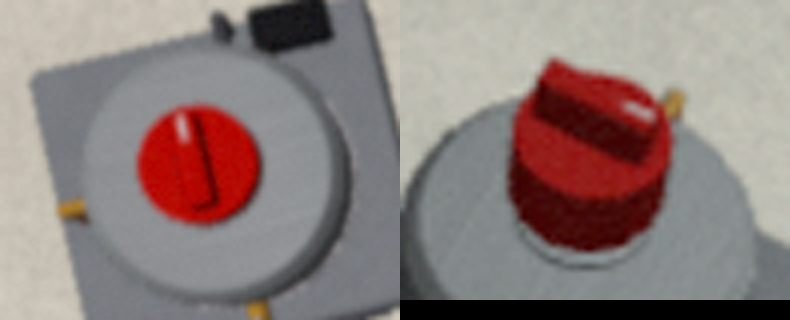

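The crop confirms the red cap with its grip bar (white mark on one end). The top face centre of the bar is at about (168.4,189.4) in the top view and (293.6,120) in the scene view.

```bash
cat > vis.py <<'E'
import cv2,numpy as np
def ray(v,p):
    K=np.array([[v["fx"],0,v["cx"]],[0,v["fy"],v["cy"]],[0,0,1]])
    # model is r_d = r(1+k1 r^2): same as OpenCV's k1
    q=cv2.undistortPoints(np.array([[p]],float),K,np.array([v["k1"],0,0,0.]))[0,0]
    return -v["R"].T@v["t"], (lambda u:u/np.linalg.norm(u))(v["R"].T@np.array([q[0],q[1],1]))
def onz(v,p,z):
    o,u=ray(v,p); return o+u*(z-o[2])/u[2]
def tri(v,p,w,q):
    o,u=ray(v,p); a,b=ray(w,q)
    s=np.linalg.lstsq(np.c_[u,-b],a-o,rcond=None)[0]
    A,B=o+u*s[0],a+b*s[1]; return (A+B)/2,np.linalg.norm(A-B)
def red(f):
    h=cv2.cvtColor(f,cv2.COLOR_RGB2HSV); return (((h[...,0]<8)|(h[...,0]>172))&(h[...,1]>170)&(h[...,2]>50)).astype(np.uint8)
def big(m):
    c,_=cv2.findContours(m,cv2.RETR_EXTERNAL,cv2.CHAIN_APPROX_NONE); return max(c,key=cv2.contourArea)
E
python3 - <<'E'
from vis import *
import pickle
d=pickle.load(open("v0.pkl","rb")); T,S=d["top"],d["scene"]
print("bar top",tri(T,(168.4,189.4),S,(293.6,120.)))
# bar ends top view
z=0.262
for p in [(174,112),(197,111),(192,208),(215,205)]:
    print(onz(T,((p[0]+.5)/4-.5+120,(p[1]+.5)/4-.5+150),z).round(4))
for n,v,roi in(("top",T,(140,160,200,225)),("scene",S,(265,105,320,160))):
    m=red(v["frame"]); k=np.zeros_like(m); k[roi[1]:roi[3],roi[0]:roi[2]]=1
    c=big(m*k); e=cv2.fitEllipse(c); print(n,"cap",e,cv2.boundingRect(c))
    if n=="top":
        for zz in(.236,.24,): print("axis",onz(v,e[0],zz))
# tray
for n,v,seed in(("top",T,(326,220)),("scene",S,(168,250))):
    f=cv2.GaussianBlur(v["frame"],(3,3),0).copy(); mk=np.zeros((386,514),np.uint8)
    cv2.floodFill(f,mk,seed,0,(14,)*3,(14,)*3,4|cv2.FLOODFILL_FIXED_RANGE|cv2.FLOODFILL_MASK_ONLY|(1<<8))
    c=big(mk[1:-1,1:-1]); r=cv2.minAreaRect(c); q=cv2.approxPolyDP(cv2.convexHull(c),6,True)[:,0]; print(n,"tray",r,q.tolist())
E
```

```text
bar top (array([0.5544453 , 0.17283385, 0.2647821 ]), np.float64(0.0029546690048433575))
[0.579  0.1847 0.262 ]
[0.58   0.1722 0.262 ]
[0.5271 0.1726 0.262 ]
[0.5291 0.1603 0.262 ]
top cap ((169.62347412109375, 191.4177703857422), (26.90864372253418, 29.135042190551758), 80.13020324707031) (155, 177, 30, 29)
axis [0.55141204 0.17301464 0.236     ]
axis [0.55110178 0.17243728 0.24      ]
scene cap ((291.86053466796875, 128.5276641845703), (20.391937255859375, 25.53301429748535), 123.18901824951172) (279, 116, 26, 26)
top tray ((325.7044372558594, 220.6160430908203), (64.12212371826172, 64.58750915527344), 74.57783508300781) [[348, 183], [364, 242], [304, 259], [287, 199]]
scene tray ((167.66201782226562, 249.76600646972656), (57.99616241455078, 63.11905288696289), 34.69515609741211) [[161, 214], [209, 240], [175, 289], [126, 259]]
```

```bash
python3 - <<'E'
from vis import *
import pickle
from rig import kin
d=pickle.load(open("v0.pkl","rb")); T,S=d["top"],d["scene"]
print("tray px-centre tri",tri(T,(325.7,220.6),S,(167.7,249.9)))
t=[(348,183),(364,242),(304,259),(287,199)]; s=[(126,259),(161,214),(209,240),(175,289)]
P=np.array([onz(T,p,.02) for p in t]); print(P.round(3).tolist(),P.mean(0),np.linalg.norm(P-np.roll(P,1,0),axis=1))
Q=np.array([onz(S,p,.02) for p in s]); print(Q.round(3).tolist(),Q.mean(0))
for p in t:
    c=min((tri(T,p,S,q) for q in s),key=lambda a:np.linalg.norm(a[0]-onz(T,p,.02))); print("corner",c[0].round(4),round(c[1],4))
b=tri(T,(168.4,189.4),S,(293.6,120.))[0]
def R(a): return np.array([[np.cos(a),np.sin(a),0],[np.sin(a),-np.cos(a),0],[0,0,-1]])
for a in(.229,.629,1.029,.229+np.pi,.629+np.pi,1.029+np.pi,.229+np.pi/2,.229-np.pi/2):
    for pos in ([.553,.1725,.24],[.553,.1725,.4],[*P.mean(0)[:2],.04]): 
        q=kin.solve_ik(np.array(pos),R(a)); print(round(a,2),None if q is None else np.round(q,2))
E
```

```text
tray px-centre tri (array([ 0.50391303, -0.2169178 ,  0.00093714]), np.float64(0.00022540134502182694))
[[0.606, -0.272, 0.02], [0.45, -0.317, 0.02], [0.4, -0.158, 0.02], [0.558, -0.109, 0.02]] [ 0.50338968 -0.21392927  0.02      ] [0.17010375 0.16263741 0.16654124 0.16500504]
[[0.459, -0.318, 0.02], [0.416, -0.168, 0.02], [0.563, -0.121, 0.02], [0.609, -0.272, 0.02]] [ 0.51182907 -0.21958001  0.02      ]
corner [ 0.607  -0.272   0.0164] 0.0021
corner [ 0.4506 -0.3186  0.0051] 0.0044
corner [ 0.3985 -0.1621 -0.0127] 0.0
corner [ 5.574e-01 -1.134e-01 -3.000e-04] 0.0063
0.23 [ 0.25  0.37  1.75 -0.    1.02  1.59]
0.23 [ 0.25  0.25  1.53 -0.    1.36  1.59]
0.23 [-0.46  0.61  1.98 -0.    0.55  0.88]
0.63 [ 0.25  0.37  1.75 -0.    1.02  1.19]
0.63 [ 0.25  0.25  1.53 -0.    1.36  1.19]
0.63 [-0.46  0.61  1.98 -0.    0.55  0.48]
1.03 [ 0.25  0.37  1.75 -0.    1.02  0.79]
1.03 [ 0.25  0.25  1.53 -0.    1.36  0.79]
1.03 [-0.46  0.61  1.98 -0.    0.55  0.08]
3.37 [ 0.25  0.37  1.75 -0.    1.02 -1.55]
3.37 [ 0.25  0.25  1.53 -0.    1.36 -1.55]
3.37 [-0.46  0.61  1.98 -0.    0.55 -2.26]
3.77 [ 0.25  0.37  1.75 -0.    1.02 -1.95]
3.77 [ 0.25  0.25  1.53 -0.    1.36 -1.95]
3.77 [-0.46  0.61  1.98 -0.    0.55 -2.66]
4.17 [ 0.25  0.37  1.75 -0.    1.02 -2.35]
4.17 [ 0.25  0.25  1.53 -0.    1.36 -2.35]
4.17 None
1.8 [ 0.25  0.37  1.75 -0.    1.02  0.02]
1.8 [ 0.25  0.25  1.53 -0.    1.36  0.02]
1.8 [-0.46  0.61  1.98 -0.    0.55 -0.69]
-1.34 None
-1.34 None
-1.34 [-0.46  0.61  1.98 -0.    0.55  2.46]
```

The heights are consistent: the bar top measures 0.265 m (0.265 expected), the tray sides about 0.166 m and the floor about 0. Next I'll feel the bar's ends and sides to refine the cap's axis.

```bash
cat > h.py <<'E'
import numpy as np
from rig import arm,kin,get_state,viewer,workorder
def R(a): return np.array([[np.cos(a),np.sin(a),0],[np.sin(a),-np.cos(a),0],[0,0,-1]])
def F(): return np.array(get_state()["contact_force"])
def P(): return np.array(get_state()["eef_pos"])
A0=.229; u=np.array([np.cos(A0),np.sin(A0),0]); v=np.array([-np.sin(A0),np.cos(A0),0])
def probe(c,d,reach):
    """touch on both sides along d, return centre offset"""
    out=[]
    for s in(1,-1):
        hit=arm.move_linear(c+s*reach*d,speed=.012,threshold=2.5); p=P(); out.append((p-c)@d)
        print("probe",s,hit,round(out[-1]*1e3,2),F().round(1)); arm.move_linear(c,speed=.04)
    return out
E
python3 - <<'E'
from h import *
c=np.array([.5535,.1725,0])
arm.move_to(c+[0,0,.34],R(A0+np.pi/2)); arm.grip(.068); print(get_state()["gripper_width"],F())
arm.move_linear(c+[0,0,.275],speed=.15)
print(arm.move_linear(c+[0,0,.247],speed=.05,threshold=4),P(),F())
o=probe(c+[0,0,.247],u,.013); print(sum(o)/2)
arm.move_linear(c+[0,0,.30],speed=.15); print(get_state()["clock"])
E
```

```text
0.068060478960726 [-0.13726048 -0.65653907  0.64796063]
False [0.55357728 0.17252178 0.24702707] [ 0.2142188  -0.22199819  1.02579578]
probe 1 True 7.0 [-2.4 -0.9  2.4]
probe -1 True -9.89 [2.9 0.6 1.6]
-0.001448747403391057
6.45
```

```bash
python3 - <<'E'
from h import *
c=np.array([.5535,.1725,0])-.00145*u
arm.move_to(c+[0,0,.30],R(A0)); arm.grip(.026); print(get_state()["gripper_width"],F())
print(arm.move_linear(c+[0,0,.272],speed=.08,threshold=5))
print(arm.move_linear(c+[0,0,.250],speed=.04,threshold=4),P(),F())
o=probe(c+[0,0,.250],v,.009); c=c+v*sum(o)/2
# angle: feel one side near both ends of the bar
e=[]
for s in(1,-1):
    k=c+s*.022*u+[0,0,.250]; arm.move_linear(k,speed=.06); e.append(probe(k,v,.009))
e=np.array(e); print(e, "angle corr",np.diff(e.mean(1))/-.044); arm.move_linear(c+[0,0,.250],speed=.05)
print(c,get_state()["clock"]); np.save("c.npy",c)
E
```

```text
0.025953005353255898 [-0.46601101  0.25589326  0.25168262]
False
False [0.55216459 0.17219621 0.25003291] [-0.12221676  0.12168481  0.88659306]
probe 1 True 5.78 [ 0.4 -1.6  0.9]
probe -1 True -4.98 [-0.7  3.1  1.3]
probe 1 True 6.49 [ 2.1 -1.9  2.2]
probe -1 True -4.71 [0.2 2.1 2.1]
probe 1 True 4.61 [ 1.1 -1.6  0.8]
probe -1 True -6.33 [0.2 2.1 1.7]
[[ 0.00648673 -0.00471295]
 [ 0.00460648 -0.00633292]] angle corr [0.0397752]
[0.55199639 0.17256326 0.        ] 16.425
```

Bar angle is about 0.265 and the axis is at (0.5520, 0.1726). Next I'll straddle the bar with slack and feel the push down.

```bash
cat >> h.py <<'E'
A1=.265
E
python3 - <<'E'
from h import *
c=np.load("c.npy"); 
arm.move_linear(c+[0,0,.252],R(A1),speed=.05); arm.grip(.0195); arm.sleep(.2)
f0=F(); print(get_state()["gripper_width"],f0)
hit=arm.move_linear(c+[0,0,.230],speed=.012,threshold=2.5); z=P()[2]; print(hit,z,F()-f0)
L=[]
for i in range(32):
    z-=.0005; arm.move_linear(c+[0,0,z],speed=.01); arm.sleep(.04); f=(F()-f0); L.append((round(P()[2]*1e3,2),*f.round(1)))
    if f[2]>15: break
for l in L: print(*l)
print(get_state()["clock"],get_state()["torque"])
E
```

```text
0.0194221625816644 [ 0.33058705  0.15593367 -0.89876584]
True 0.23903707305946426 [ 0.58947875 -0.18641288  4.15695427]
238.6 -1.2 -0.2 4.0
238.05 -0.6 -0.4 4.4
237.53 -0.8 0.4 5.2
237.01 -0.9 -1.2 5.1
236.53 -2.3 -0.8 6.6
236.32 -2.0 -1.6 9.8
236.24 -3.8 -0.7 16.5
20.2417 [-0.21329592  0.73132182  0.03789554]
```

```bash
python3 - <<'E'
from h import *
c=np.load("c.npy"); f0=np.array([.33,.16,-.9]); z=P()[2]-.0003
from math import atan2
z=.2357
for i,a in enumerate(np.arange(.05,.861,.05).tolist()+[.86]):
    arm.move_linear(c+[0,0,z],R(A1+a),speed=.02); s=get_state(); f=F()-f0
    print(round(a,2),f.round(1),np.round(s["torque"],2)[2],s["eef_pos"].round(4)[2],round(s["clock"],2))
    if f[2]>20 or np.hypot(f[0],f[1])>12 or abs(s["torque"][2])>.5: print("STOP");break
    if f[2]<12: z-=.0003
    elif f[2]>17: z+=.0003
E
```

```text
0.05 [-2.2 -1.  13.5] 0.05 0.2363 20.49
0.1 [-1.5  0.1 13. ] 0.02 0.2363 20.74
0.15 [-0.5 -0.3 11.2] 0.01 0.2363 20.99
0.2 [-1.3  0.3 14.6] 0.05 0.2363 21.24
0.25 [-1.8 -0.4 14.7] 0.04 0.2363 21.49
0.3 [-0.6  0.4 14.9] -0.0 0.2363 21.74
0.35 [-1.2 -0.9 14.3] 0.01 0.2362 21.99
0.4 [ 0.5 -0.3 13.5] 0.0 0.2363 22.24
0.45 [ 0.3  0.7 14.5] 0.01 0.2363 22.49
0.5 [-0.8  0.2 14.1] -0.0 0.2362 22.74
0.55 [-0.3 -0.6 13.5] -0.01 0.2363 22.99
0.6 [-1.  -0.4 14.6] 0.03 0.2363 23.24
0.65 [-1.1 -1.3 13.9] 0.05 0.2363 23.49
0.7 [-0.8  0.3 13.2] 0.02 0.2362 23.74
0.75 [-1.3 -0.2 14. ] -0.01 0.2363 23.99
0.8 [-0.1  0.2 13.7] 0.04 0.2362 24.24
0.85 [-0.7  0.  14.5] -0.0 0.2363 24.49
0.86 [-0.5  0.1 13.8] -0.1 0.2362 24.74
```

```bash
python3 - <<'E'
from h import *
import cv2
c=np.load("c.npy"); f0=np.array([.33,.16,-.9])
arm.sleep(.2)
im=viewer.get_image("scene")["frame"][95:165,250:335]; cv2.imwrite("pics/turn.png",np.clip(cv2.resize(im,None,fx=7,fy=7,interpolation=2)*1.5,0,255)[:,:,::-1])
z=.2362
for i in range(16):
    z+=.0005; arm.move_linear(c+[0,0,z],R(A1+.86),speed=.01); f=F()-f0; print(round(P()[2]*1e3,2),f.round(1))
    if i>3 and abs(f[2])<1: break
print(get_state()["clock"])
E
```

```text
237.01 [2.6 0.9 7. ]
237.32 [3.1 0.9 4.4]
237.7 [3.8 1.1 5.4]
238.2 [2.8 0.1 4.4]
238.65 [2.3 1.2 3.9]
239.19 [1.5 0.3 4.4]
239.68 [2.2 1.  4.2]
240.17 [1.9 0.4 3.1]
240.67 [ 1.7 -0.8  3.4]
241.17 [1.9 0.8 2.8]
241.68 [ 0.6 -0.1  2.3]
242.17 [0.6 0.1 2.2]
242.69 [ 1.2 -0.2  2.3]
243.17 [0.7 0.  2.5]
243.71 [-0.3  0.7  1. ]
28.775[ WARN:0@0.976] global loadsave.cpp:1063 imwrite_ Unsupported depth image for selected encoder is fallbacked to CV_8U.
```

View pics/turn.png

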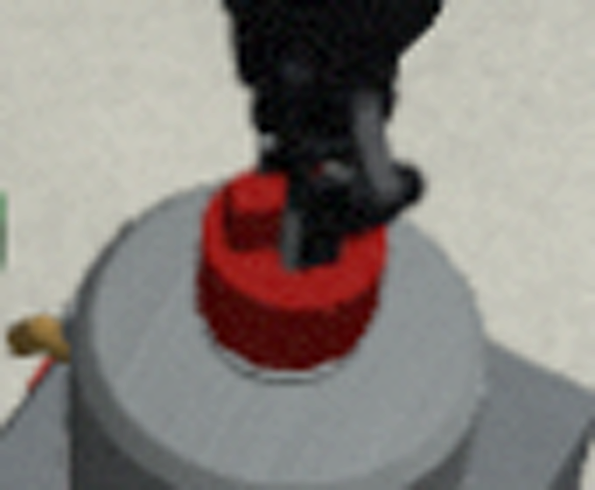

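The plate followed the fingertips up to 243.5 mm, past its 239 mm rest height, and the picture shows the bar turned, so the cap is free. Now I'll grip and lift.

```bash
python3 - <<'E'
from h import *
import cv2
c=np.load("c.npy")
arm.move_linear(c+[0,0,.2445],R(A1+.74),speed=.02); print(F().round(1))
arm.grip(0.0); s=get_state(); print(s["gripper_width"],F().round(1),s["eef_pos"]); arm.sleep(.2); print(F().round(1),get_state()["torque"])
hit=arm.move_linear(c+[0,0,.275],speed=.05,threshold=12); print(hit,P(),F().round(1),get_state()["gripper_width"],get_state()["clock"])
if not hit:
    arm.move_linear(c+[0,0,.36],speed=.12); print(F().round(1),get_state()["gripper_width"],get_state()["clock"])
v=viewer.get_image("scene")["frame"]; cv2.imwrite("pics/lift.png",cv2.resize(v[40:200,200:400],(800,640)[:1]+(600,))[:,:,::-1])
E
```

```text
[-0.3 -0.3  0.5]
0.014740389832358003 [-0.1  0.3 -0.2] [0.55189008 0.17254703 0.24445381]
[-0.8 -0.6  0.9] [-0.04727418  0.17470816 -0.014052  ]
False [0.55187484 0.1725193  0.27488773] [-0.3 -0.8 -1.1] 0.014955967621919728 30.2167
[ 0.1 -0.3 -2.4] 0.014384208358251308 31.075
```

View pics/lift.png

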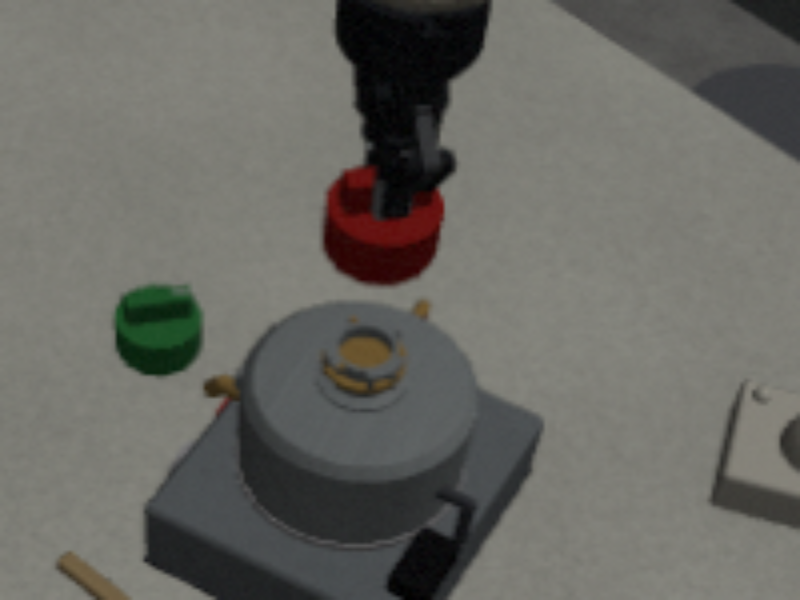

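The cap is held clear of the open neck, level. Carry it to the tray centre at (0.504, -0.215).

```bash
python3 - <<'E'
from h import *
import cv2
t=np.array([.505,-.216,0])
arm.move_to(t+[0,0,.30],R(A1+.74)); print(get_state()["gripper_width"],get_state()["clock"])
arm.move_linear(t+[0,0,.075],speed=.12); arm.sleep(.2); f0=F()
hit=arm.move_linear(t+[0,0,.036],speed=.02,threshold=3); print(hit,P(),(F()-f0).round(1),get_state()["clock"])
E
```

```text
0.014969453686921286 32.5917
True [ 0.50495618 -0.21597237  0.04408876] [ 0.5  1.  11.5] 36.2083
```

Contact came at TCP z 0.0441, where 0.043–0.045 was expected. Release, retreat and check.

```bash
cat > chk.py <<'E'
from h import *
from vis import *
import pickle
d0=pickle.load(open("v0.pkl","rb")); V={}
for n in("scene","top"):
    V[n]=viewer.get_image(n)
r={}
for n,roi in(("top",(270,165,385,275)),("scene",(110,190,230,300))):
    m=red(V[n]["frame"]); k=np.zeros_like(m); k[roi[1]:roi[3],roi[0]:roi[2]]=1
    c=big(m*k); e=cv2.fitEllipse(c); r[n]=e[0]; print(n,e,cv2.boundingRect(c))
print("cap tri",tri(V["top"],r["top"],V["scene"],r["scene"]))
for n,ro in(("cup",(262,100,295,138)),("bottle",(203,105,233,138)),("tool",(234,160,252,245))):
    a,b=[x["top"]["frame"][ro[1]:ro[3],ro[0]:ro[2]].astype(float) for x in(d0,V)]
    print(n,"shift px",np.round(cv2.phaseCorrelate(a.mean(2),b.mean(2))[0],2),"mean diff",abs(a-b).mean().round(1))
a=V["top"]["frame"][90:290,130:400]; b=V["scene"]["frame"][170:300,100:350]
im=np.zeros((600,540,3),np.uint8); im[:320,:432]=cv2.resize(a,(432,320)); im[320:,:538]=cv2.resize(b,(538,280))
cv2.imwrite("pics/final.png",im[:,:,::-1]); print(get_state()["clock"],F().round(1),get_state()["gripper_width"])
E
python3 - <<'E'
from h import *
t=np.array([.505,-.216,0])
arm.grip(.045); arm.sleep(.2); print(get_state()["gripper_width"],F().round(1))
arm.move_linear(t+[0,0,.10],speed=.05,threshold=6); print(P(),F().round(1))
arm.move_linear(t+[0,0,.25],speed=.15); q=np.array(get_state()["qpos"]); q[0]+=.9; arm.set_joints(q)
import chk
E
```

```text
0.044945042608688555 [-0.5 -0.5  0.5]
[ 0.50480483 -0.2159261   0.09969716] [-1.   0.8  0.7]
top ((326.9053955078125, 219.48687744140625), (23.241239547729492, 24.308767318725586), 92.4977798461914) (315, 208, 25, 24)
scene ((166.77491760253906, 246.55213928222656), (24.711355209350586, 25.746946334838867), 141.9820556640625) (154, 234, 26, 27)
cap tri (array([ 0.50599354, -0.21616914,  0.02590853]), np.float64(0.0007110036893583138))
cup shift px [0.04 0.01] mean diff 11.4
bottle shift px [-0.11  0.18] mean diff 10.0
tool shift px [0.02 0.07] mean diff 12.1
41.075 [-0.4 -1.  -1.2] 0.04462271518969226
```

View pics/final.png

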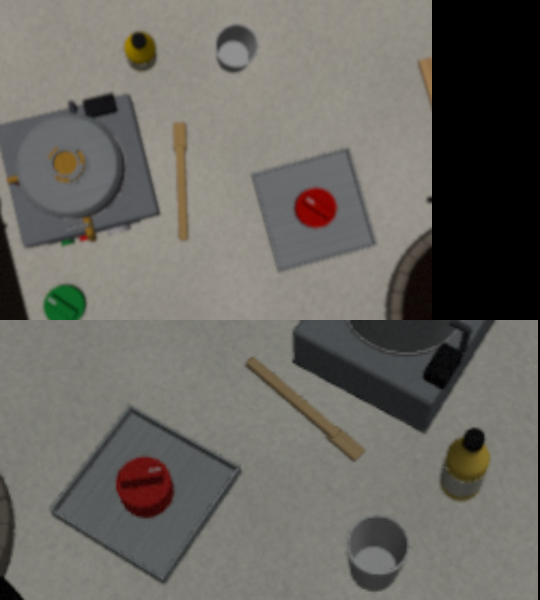

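The cap stands upright in the middle of the tray with its grip up. The bystanders haven't moved and the arm is clear.

```bash
python3 -c "
from rig import workorder,arm
arm.sleep(.3); workorder.finish_job()"
```

```text
the job is handed in; nothing more can be done
```

The red cap is off the tank and standing grip up in the drip tray, released, and I handed the job in with the robot clear at about 41 s. The system gives no verdict.

**What I did:** I found the cap in both camera views and felt the bar's ends and sides to get its axis and angle. I then pushed down with the fingertips straddling the bar and met the shoulder about 2.7 mm below first contact. I held about 14 N, turned 0.86 rad with some slack between fingers and bar, and the cap sprang up about 4.5 mm. I gripped it, lifted it and set it down at 20 mm/s. The first contact in the tray read 11.5 N.

**Last checks:**
- **Cap:** it measures at (0.506, -0.216), within about 3 mm of the tray centre, and looks upright.
- **Bystanders:** cup, bottle and modelling tool moved less than 0.25 px. The pictures differ a little in brightness overall.
- **Push force:** no more than about 16.5 N on the tool while pushing and turning.

**Disagreements:**
- **Bar angle:** feeling gave about 0.04 rad more than the image, so I used 0.265 rad, close to the felt value.
- **Tray corners:** single corners measured from the two views were up to about 33 mm off in height. I relied on the tray centre, which agreed within about 10 mm.
- **Turn angle:** the cap's own angle while held down was not measured. I infer about 0.7 rad from the finger slack and from the cap springing free.

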